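Put the reagents back in their holders

TASK

The water test is finished: put each of the four reagent containers back into the holder whose recess matches the shape and size of its foot, standing upright on the recess floor. Set them down rather than dropping them, tip none of them over, and leave the glass beaker and the glass flask standing where they are.

Things in the scene. Friction and masses are not known exactly. Their poses are not given: they have to be found in the camera images.
- square_bottle: Large cream bottle, square foot 56 x 56 mm, body 66 mm high (faces along its x and y), tapered shoulder to 74 mm, then a round grey ribbed screw cap 40 mm across from 74 to 104 mm (the top). The caps of all the bottles are tight and can be gripped. About 0.2 kg. Belongs in holder_large_square. Origin: centre of its underside, z up.
- dropper_bottle: Small black bottle, square foot 34 x 34 mm, body 48 mm high (faces along its x and y), then a round black cap 24 mm across from 52 to 80 mm (the top). About 0.07 kg. Belongs in holder_small_square. Origin: centre of its underside, z up.
- round_tub: Cream round tub 54 mm across, 46 mm high, with a white round lid 56 mm across from 46 to 64 mm (the top). About 0.12 kg. Belongs in holder_round. Origin: centre of its underside, z up.
- flat_bottle: Flat amber bottle, oblong foot 64 mm (along its x) x 34 mm (along its y), body 60 mm high, then a round white cap 28 mm across from 68 to 96 mm (the top), centred. About 0.14 kg. Belongs in holder_oblong, long side along the recess's long side. Origin: centre of its underside, z up.
- holder_large_square: White tray with a square recess 72 x 72 mm, sides along its x and y, 82 mm over the rim. Fixed to the table. Its recess is 16 mm wider than the container's foot each way: floor 4 mm above the table, white rim 5 mm thick with its top 14 mm above the table, dark grey recess floor. Origin: centre of its underside, on the table, z up.
- holder_small_square: White tray with a square recess 50 x 50 mm, sides along its x and y, 60 mm over the rim. Fixed to the table. Its recess is 16 mm wider than the container's foot each way: floor 4 mm above the table, white rim 5 mm thick with its top 14 mm above the table, dark grey recess floor. Origin: centre of its underside, on the table, z up.
- holder_round: White round tray with a round recess 70 mm across, 80 mm over the rim. Fixed to the table. Its recess is 16 mm wider than the container's foot each way: floor 4 mm above the table, white rim 5 mm thick with its top 14 mm above the table, dark grey recess floor. Origin: centre of its underside, on the table, z up.
- holder_oblong: White tray with an oblong recess 80 mm (along its x) x 50 mm (along its y), 90 x 60 mm over the rim. Fixed to the table. Its recess is 16 mm wider than the container's foot each way: floor 4 mm above the table, white rim 5 mm thick with its top 14 mm above the table, dark grey recess floor. Origin: centre of its underside, on the table, z up.
- beaker: Empty glass beaker, 68 mm across, 90 mm high, at one side of the working area; leave alone. Three small things up to 24 mm high (a spare cap, a dish, a stopper) also lie between the containers and holders. Origin: centre of its underside, z up.
- flask: Green glass conical flask, 74 mm across at the foot, 105 mm high, at the other side of the working area; leave alone. Origin: centre of its underside, z up.
There are look-alikes about, which are no part of the job. What is shaped like the holder_oblong but brown, purple or red is not meant.

How it is judged:
By the outcome, as a careful person would: the job done as asked, in the order asked, and still so for the second after the job is handed in, with the robot touching nothing.
It also fails if it takes over 99 s, if anything falls off the work surface, if the arm or the gripper's body presses on something with over 40 N, if the wrist force passes 120 N, or if a joint passes its speed limit or range.

ROBOT

A 7-joint arm with a two-finger parallel gripper is mounted at the origin on the work surface. World frame = base frame: x ahead of the robot, y to its left, z up, the work surface at z = 0. Lengths are in m, angles in rad, forces in N, time in s.
With the tool pointing down it reaches from about 0.425 to 0.95 m from the base axis. Payload 4.7 kg.
Tool frame: the origin (TCP) lies on the centre line of the jaws, within the pads' length; the fingertips stand robot.nose_length ahead of it and the grasp point (between the pads) lies 8 mm behind it (robot.nose_length is the distance from the TCP to the fingertips, in m); z points along the fingers, x is the direction in which the jaws open and shut, and the axes are right-handed (so a half turn about z gives the same grasp; the last joint's range is limited). The gripper opens to 85 mm and grips with 20 to 120 N. Pads are 22 mm wide; open, the fingers measure 114 mm over their backs; the gripper's body (76 mm by 85 mm) begins 54 mm behind the grasp point. The pads swing forward as they close: fully open they stand 13 mm farther back than shut.
Start: joints at [-1.236, 0.469, -0.049, 1.532, 0.024, 1.141, -0.082], TCP at [0.24, 0.631, 0.242] pointing down, gripper open.
Joint ranges: [-2.59, 2.59], [-0.33, 1.99], [-1.39, 1.29], [0.1, 2.45], [-1.04, 4.18], [0.21, 1.99], [-2.66, 2.66]. Speed limits (rad/s): [2.57, 2.57, 3.14, 3.14, 3.14, 3.14, 3.14].

INTERFACE

Orientations are given as [roll, pitch, yaw] about the fixed x, y, z axes, in that order (R = Rz(yaw) Ry(pitch) Rx(roll)).
In Python, from plant import robot gives the robot as it stands. Calls block until the motion is done:
- robot.goto(position, orientation): joint-space move of the TCP to a pose.
- robot.move_straight(position, vel=0.15, attitude=None, contact_N=None): straight line of the TCP; attitude=None keeps the orientation; vel is the mean speed in m/s. With contact_N (N) it stops when the force on the tool has changed by that much, and returns True; else False.
- robot.move_joints(angles): joint-space move.
- robot.grip(opening, strength=None): opening from 0.0 (shut) to 1.0 (fully open); strength is the grip in N (None keeps the last); returns when the fingers have stopped.
- robot.sleep(seconds).
- robot.inverse_kinematics(position, orientation): joint angles nearest the present ones, or None.
- robot.sense(): the state.
- robot.grab_frame(name): name is "scene" or "top" or "wrist"; returns a dict with "image" (400x640x3 uint8, red, green, blue), "range_z" (400x640 float32, m along the optical axis (not along the pixel's ray), 0 where there is no reading), "fx", "fy", "cx", "cy" (pixels), "R" (3x3) and "t" (3): a world point X has camera coordinates R X + t. Camera axes: x right, y down, z forward; pixel columns grow to the right and rows downward; lengths in m; the calibration is good to about 2 mm. A picture is of the moment at which its call begins.
A pose or a line that the arm cannot do raises robot.IKError and nothing moves.
- robot.close_job(): hands the job in, once; it reports no verdict.
The state is a dict: "t": time; "joint_pos": joint angles; "joint_velocities": joint speeds; "effort": joint torques, N m; "tcp_pos": TCP position; "tcp_rot": TCP orientation; "wrist_force": force on the tool from outside, world axes, zero at the start; "torque": the same for the moment, N m; "opening": opening from 0.0 (shut) to 1.0 (fully open).
Only numpy, scipy, OpenCV 4.12 (cv2) and the standard library are available. Lean on these libraries where they do the work, as an engineer would, in place of code of your own. Each camera call takes 0.05 s, during which the arm holds its last target. There are 200 camera calls.

## Working session

There is one attempt and no reset: what is moved stays moved. The work goes in short steps, each a Python script; the robot and the scene stay as the last script left them, time stands still between calls to the robot, and variables do not carry over. Pictures are saved under pics/ and viewed, about 12 in all and at most 16, crops included, and the job is handed in when it is done.

```bash
mkdir -p pics; ls; cat > h.py <<'E'
import numpy as np, cv2
from plant import robot
def save(n,img): cv2.imwrite(f'pics/{n}.png',cv2.cvtColor(img,cv2.COLOR_RGB2BGR))
def cloud(f):
    z=f['range_z'].astype(float); v,u=np.mgrid[:z.shape[0],:z.shape[1]]
    P=np.stack([(u-f['cx'])/f['fx']*z,(v-f['cy'])/f['fy']*z,z],-1)
    W=(P-np.array(f['t']))@np.array(f['R']); W[z<=0]=np.nan
    return W
E
python3 - <<'E'
from h import *
import pickle
f={n:robot.grab_frame(n) for n in('top','scene')}
pickle.dump(f,open('f0.pkl','wb'))
for n in f: save(n+'0',f[n]['image'])
s=robot.sense();print(s['t'],s['tcp_pos'],s['tcp_rot'],s['opening'],robot.nose_length)
print(-np.array(f['top']['R']).T@f['top']['t'],f['top']['fx'])
E
```

```text
pics
0.1 [0.23997785 0.63035026 0.24133331] [3.14152751e+00 1.79961356e-03 1.20701186e+00] 1.000698146329461 0.011
[0.15517386 0.02824013 1.56624612] 508.1884289477467
```

View pics/top0.png

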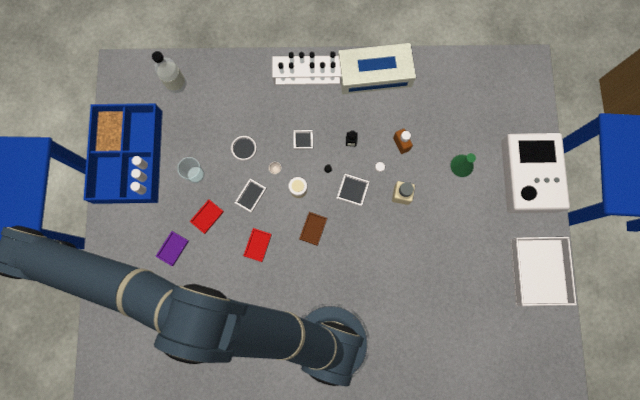

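View pics/scene0.png

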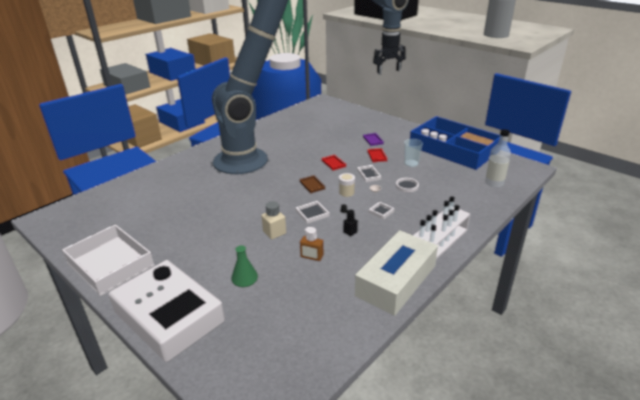

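The top view shows containers at: square bottle (404,192), dropper (351,138), tub (297,186), flat bottle (403,140). White holders are large (352,190), small (303,140), round (244,148) and oblong (250,195). The small items are at (328,168), (380,167) and (275,168). I'll get rough positions from the depth, then look from close by with the wrist camera.

```bash
cat >> h.py <<'E'
def rect(P):
    (c,s,a)=cv2.minAreaRect(P[:,:2].astype(np.float32)*1000); return np.round(c,1),np.round(s,1),round(a,1)
E
python3 - <<'E'
from h import *
import pickle
f=pickle.load(open('f0.pkl','rb'))['top']; W=cloud(f); I=f['image'].astype(int)
for n,u,v in [('sq',404,192),('drop',351,138),('tub',297,186),('flat',403,140),('cap',328,168),('wh',380,167),('dish',275,168),('flask',462,165),('beaker',190,168)]:
    w=W[v-18:v+19,u-18:u+19].reshape(-1,3); w=w[np.isfinite(w[:,2])]
    zm=w[:,2].max(); t=w[w[:,2]>max(zm-.012,.006)]
    print(n,'zmax',round(zm,3),'n',len(t),rect(t), t.mean(0).round(3))
wh=(I.min(2)>150)
for n,u,v in [('L',352,190),('S',303,140),('R',244,148),('O',250,195)]:
    m=np.zeros_like(wh); m[v-19:v+20,u-19:u+20]=1
    w=W[wh&m]; w=w[(w[:,2]<.03)]; print(n,len(w),w[:,2].mean().round(4),rect(w))
E
```

```text
sq zmax 0.115 n 106 (array([ 441.4, -230.3]), array([37.3, 37.5]), 39.1) [ 0.441 -0.23   0.106]
drop zmax 0.089 n 39 (array([618.6, -77.5]), array([20.9, 21.9]), 64.9) [ 0.618 -0.078  0.081]
tub zmax 0.074 n 210 (array([462.8,  91.4]), array([51.5, 52.7]), 88.4) [0.464 0.091 0.067]
flat zmax 0.105 n 53 (array([ 607.9, -237.4]), array([25.3, 24.9]), 61.2) [ 0.607 -0.237  0.098]
cap zmax 0.032 n 35 (array([503.7, -15.4]), array([76.3, 19.9]), 27.6) [ 0.527 -0.003  0.025]
wh zmax 0.069 n 10 (array([ 465.8, -209.8]), array([ 5.7, 11.9]), 81.4) [ 0.465 -0.21   0.065]
dish zmax 0.074 n 29 (array([473.3, 110.7]), array([12.5, 25.4]), 89.0) [0.471 0.11  0.067]
flask zmax 0.112 n 66 (array([ 534.2, -426. ]), array([24.5, 28.1]), 73.7) [ 0.534 -0.426  0.106]
beaker zmax 0.099 n 71 (array([515.9, 414.5]), array([66.4, 65.1]), 71.1) [0.518 0.411 0.091]
L 232 0.0108 (array([460. , -78.3]), array([85.6, 83.2]), 70.7)
S 154 0.0117 (array([625.2,  77.3]), array([61.7, 64. ]), 90.0)
R 144 0.0116 (array([600.1, 266.1]), array([85.2, 79.1]), 57.4)
O 191 0.0113 (array([446.4, 242.9]), array([66.7, 92.7]), 58.4)
```

```bash
python3 - <<'E'
from h import *
import pickle
F=[]
for i,(p,yaw) in enumerate([((0.50,0.17,0.40),np.pi/2),((0.50,-0.15,0.40),np.pi/2)]):
    for y in (yaw,yaw-np.pi):
        try: robot.goto(list(p),[np.pi,0,y]);break
        except robot.IKError as e: print(i,y,e)
    robot.sleep(.3)
    f=robot.grab_frame('wrist');F.append(f);save(f'w{i}',f['image'])
    c=-np.array(f['R']).T@f['t'];print(y,robot.sense()['t'],robot.sense()['tcp_pos'],c,f['R'],f['fx'])
pickle.dump(F,open('fw.pkl','wb'))
E
```

```text
1.5707963267948966 2.4417 [0.4999379  0.1703136  0.39983093] [0.42805647 0.1698531  0.53129384] [[-9.10608825e-04  9.99999527e-01 -3.42043325e-04]
 [ 9.59068661e-01  9.70193926e-04  2.83171967e-01]
 [ 2.83172165e-01 -7.01841419e-05 -9.59069090e-01]] 293.95712980123096
1.5707963267948966 4.0083 [ 0.50019074 -0.1493501   0.39992013] [ 0.42839733 -0.1498178   0.53139118] [[-1.78058753e-03  9.99998407e-01 -1.24474938e-04]
 [ 9.59024161e-01  1.74289534e-03  2.83318938e-01]
 [ 2.83318704e-01  3.85099694e-04 -9.59025737e-01]] 293.95712980123096
```

View pics/w0.png

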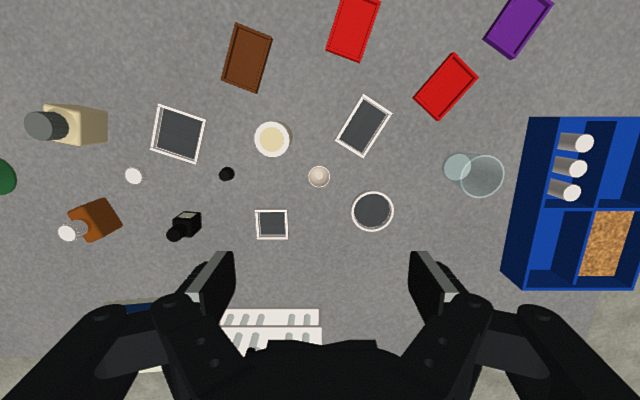

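View pics/w1.png

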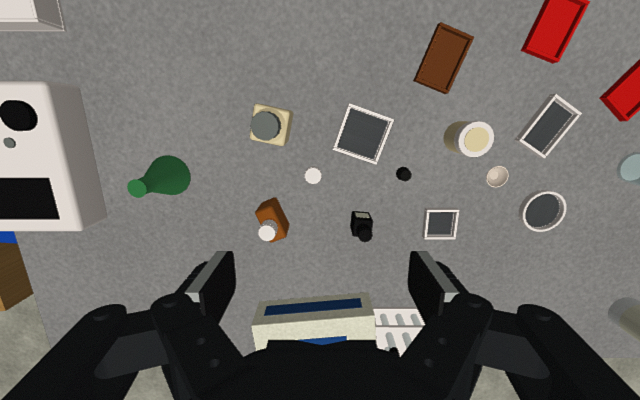

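Both wrist views are sharp. In w1 I see sq bottle (270,125), L (364,133), flat (270,222), dropper (362,226) and S (441,224). In w0 I see tub (272,139), O (364,126), R (372,211). Next I'll measure yaw and centres from these.

```bash
python3 - <<'E'
from h import *
import pickle
F=pickle.load(open('fw.pkl','rb'))
def plane(f,uv,z):
    R=np.array(f['R']);c=-R.T@f['t'];d=np.c_[(uv[:,0]-f['cx'])/f['fx'],(uv[:,1]-f['cy'])/f['fy'],np.ones(len(uv))]@R
    return c+d*((z-c[2])/d[:,2])[:,None]
for n,i,u,v in [('L',1,364,133),('S',1,441,224),('R',0,372,211),('O',0,364,126),('L',0,179,134),('S',0,272,224)]:
    f=F[i];m=(f['image'].min(2)>140).astype(np.uint8)
    b=np.zeros_like(m);b[v-36:v+37,u-36:u+37]=m[v-36:v+37,u-36:u+37]
    k,l,st,_=cv2.connectedComponentsWithStats(b,connectivity=8);j=1+st[1:,4].argmax()
    ys,xs=np.nonzero(l==j);P=plane(f,np.c_[xs,ys].astype(float),.014)
    print(n,'z',np.nanmedian(cloud(f)[l==j][:,2]).round(4),rect(P),'mask ctr',np.round(cv2.minEnclosingCircle((P[:,:2]*1000).astype(np.float32)),1) if 0 else '')
for n,i,c,zt,zb in [('sq',1,(.441,-.230),.104,(.058,.08)),('drop',1,(.618,-.078),.080,(.040,.053)),('flat',1,(.607,-.237),.096,(.048,.064)),('tub',0,(.464,.091),.064,(.05,.07)),('cap',1,(.53,-.005),.03,(.008,.03)),('wh',1,(.53,-.17),.03,(.008,.03)),('dish',0,(.53,.17),.03,(.008,.03))]:
    W=cloud(F[i]);near=np.hypot(W[...,0]-c[0],W[...,1]-c[1])<.05
    t=W[near&(abs(W[...,2]-zt)<.008)];b=W[near&(W[...,2]>zb[0])&(W[...,2]<zb[1])]
    if len(t)>3: print(n,'top',len(t),np.median(t[:,2]).round(4),rect(t))
    if len(b)>3: print(n,'body',len(b),np.median(b[:,2]).round(4),rect(b))
E
```

```text
L z 0.0134 (array([460.9, -78.7]), array([83.2, 82.4]), 71.0) mask ctr 
S z 0.0137 (array([626.5,  75.6]), array([58.2, 60. ]), 0.1) mask ctr 
R z 0.0134 (array([600. , 263.9]), array([78.4, 78.2]), 1.7) mask ctr 
O z 0.0134 (array([448. , 240.5]), array([60.7, 90.8]), 58.8) mask ctr 
L z 0.0137 (array([461. , -78.7]), array([83. , 82.4]), 71.2) mask ctr 
S z 0.0136 (array([626.5,  75.2]), array([58.2, 61.2]), 0.1) mask ctr 
sq top 641 0.1038 (array([ 443.7, -229.7]), array([39. , 38.9]), 42.8)
sq body 654 0.0658 (array([ 443.8, -230.6]), array([56.2, 56. ]), 78.0)
drop top 169 0.0796 (array([619.4, -77.3]), array([23.6, 22.9]), 51.4)
drop body 188 0.0473 (array([619.8, -77. ]), array([33.9, 33.6]), 85.9)
flat top 246 0.0956 (array([ 608.7, -236.8]), array([27.9, 27.2]), 84.6)
flat body 476 0.059 (array([ 608.9, -237.6]), array([63.1, 34.9]), 22.6)
tub top 1015 0.0644 (array([464.4,  91.8]), array([54.9, 53.9]), 89.6)
tub body 1029 0.0643 (array([464.4,  91.9]), array([55.2, 53.9]), 89.6)
cap top 99 0.0237 (array([530.2,  -2.1]), array([18.2, 18.6]), 36.0)
cap body 148 0.0232 (array([529.1,  -2.4]), array([19.6, 21.4]), 1.6)
wh body 231 0.0178 (array([ 531.4, -164.7]), array([29.3, 28.8]), 85.9)
dish body 178 0.0121 (array([534.1, 165.2]), array([38.5, 37.4]), 45.1)
```

```bash
python3 - <<'E'
from h import *
import pickle
f=pickle.load(open('fw.pkl','rb'))[1]['image']
a=cv2.resize(f[95:160,235:305],None,fx=8,fy=8,interpolation=cv2.INTER_CUBIC)[:520,:400]
b=cv2.resize(f[190:250,245:295],None,fx=8,fy=8,interpolation=cv2.INTER_CUBIC)
c=cv2.resize(f[200:250,340:385],None,fx=8,fy=8,interpolation=cv2.INTER_CUBIC)
o=np.zeros((520,800,3),np.uint8);o[:,:400]=a[:, :400];o[:480,400:800]=b[:,:400]
save('crop',o); save('drop',c)
E
```

```text
(no output)
```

View pics/crop.png

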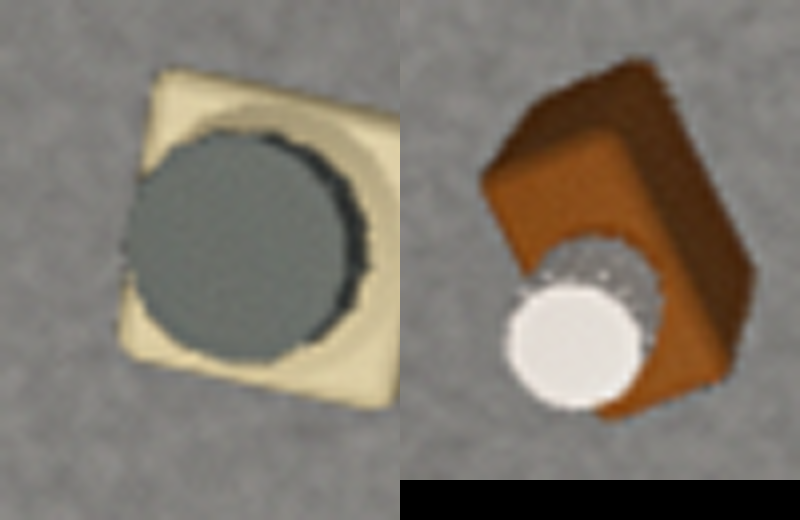

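View pics/drop.png

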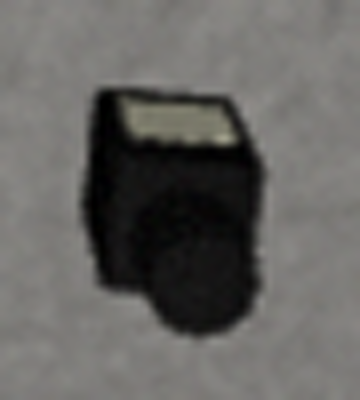

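All measured sizes agree with the ones given. Starting with the square bottle, turning it -7° into L.

```bash
cat >> h.py <<'E'
def pickplace(c,h,zg,yaw,dyaw,op,strength=50):
    "grip at height zg over c, place over holder centre h turned by dyaw"
    A=[np.pi,0,yaw];B=[np.pi,0,yaw+dyaw];zt=zg+.14;s=robot.sense
    for p,o in ((( *c,zg),A),((*c,zt),A),((*h,zt),B),((*h,zg),B)):
        if robot.inverse_kinematics(list(p),o) is None: print('no IK',p,o);return
    robot.goto([*c,zt],A);robot.grip(op)
    hit=robot.move_straight([*c,zg],vel=.12,contact_N=10);z=s()['tcp_pos'][2]
    print('down hit',hit,'z',z.round(4))
    if hit:return
    robot.grip(0.0,strength);w0=s()['wrist_force'];print('opening',round(s()['opening'],3))
    robot.move_straight([*c,zg+.03],vel=.06);robot.move_straight([*c,zt],vel=.2)
    print('dF',np.round(s()['wrist_force'],2),np.round(w0,2),'open',round(s()['opening'],3))
    robot.goto([*h,zt],B);robot.move_straight([*h,zg+.022],vel=.15);robot.sleep(.2)
    hit=robot.move_straight([*h,zg+.001],vel=.025,contact_N=3)
    print('set down',hit,(s()['tcp_pos']-np.array([*h,zg+.004])).round(4),'F',np.round(s()['wrist_force'],1))
    robot.sleep(.2);robot.grip(op);robot.move_straight([*h,zt],vel=.15);print('t',s()['t'],s()['joint_pos'][-1])
E
python3 - <<'E'
from h import *
pickplace((.4437,-.2302),(.461,-.0787),.087,np.pi/2,np.radians(-7),.8)
f=robot.grab_frame('wrist');save('p1',f['image'])
E
```

```text
down hit False z 0.0876
opening 0.455
dF [ 0.13  0.6  -2.67] [-1.19  0.33  5.81] open 0.455
set down True [-0.0003  0.0001  0.0008] F [-0.9 -0.   5. ]
t 12.3 1.6245195486098782
```

View pics/p1.png

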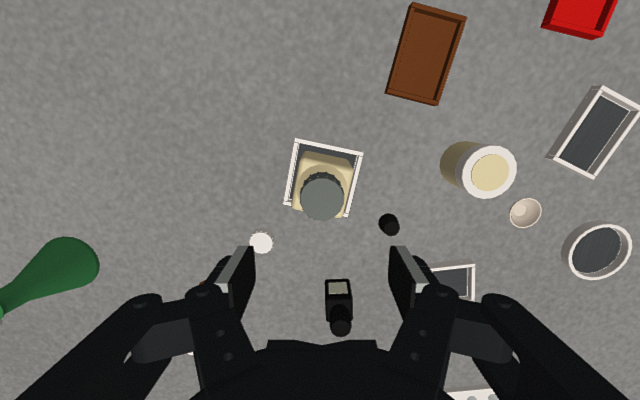

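The square bottle at (322,180) stands upright in its recess. Next are the dropper and the tub.

```bash
python3 - <<'E'
from h import *
pickplace((.6196,-.0772),(.6265,.0754),.067,np.pi/2,np.radians(4.1),.6)
pickplace((.4644,.0918),(.600,.2642),.044,np.pi/2,0,1.0)
f=robot.grab_frame('wrist');save('p2',f['image'])
E
```

```text
down hit False z 0.0678
opening 0.262
dF [-1.02  0.14 -1.13] [0.41 1.08 4.39] open 0.263
set down True [-0.0002  0.0001  0.0008] F [-0.7  0.2  3.9]
t 20.4833 1.6550414696222924
down hit False z 0.0446
opening 0.642
dF [-0.53 -0.49 -2.17] [-0.71  0.22  5.17] open 0.638
set down True [-0.0003 -0.0001  0.0008] F [-0.3 -0.1  3.8]
t 29.0333 1.3016125484009387
```

View pics/p2.png

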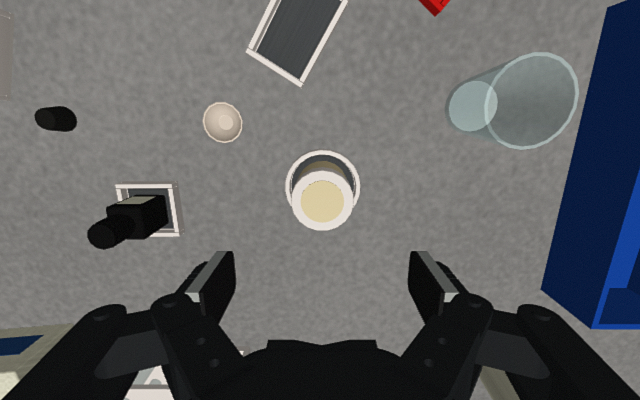

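The dropper (135,215) is in the small square recess and the tub (322,192) is in the round one. The flat bottle is last, turned -53.8°. After that comes a final measured check from the overview pose.

```bash
python3 - <<'E'
from h import *
pickplace((.6088,-.2371),(.448,.2405),.083,np.pi/2+np.radians(27),np.radians(-53.8),.6)
robot.goto([.50,.12,.40],[np.pi,0,np.pi/2]);robot.sleep(.5)
f=robot.grab_frame('wrist');save('end',f['image']);W=cloud(f)
for n,c,h,ht,zb in [('sq',(.461,-.079),'461,-79 ang71',.108,(.062,.084)),('drop',(.6265,.0754),'',.084,(.044,.057)),('tub',(.6,.264),'',.068,(.054,.074)),('flat',(.448,.2405),'long 148.8',.1,(.052,.068))]:
    near=np.hypot(W[...,0]-c[0],W[...,1]-c[1])<.055
    t=W[near&(abs(W[...,2]-ht)<.008)];b=W[near&(W[...,2]>zb[0])&(W[...,2]<zb[1])]
    print(n,c,h,'top',np.median(t[:,2]).round(4),'want',ht,rect(t),'body',rect(b))
print(robot.sense()['t'],robot.sense()['opening'])
E
```

```text
down hit False z 0.0839
opening 0.31
dF [-0.77  0.68 -1.48] [-1.33 -0.23  4.11] open 0.312
set down True [-0.0002  0.      0.0009] F [-0.3  0.3  4.4]
t 39.5833 0.6562513326675736
sq (0.461, -0.079) 461,-79 ang71 top 0.1079 want 0.108 (array([460.1, -78. ]), array([38.7, 39.4]), 82.5) body (array([460.1, -78. ]), array([55.8, 55.6]), 71.1)
drop (0.6265, 0.0754)  top 0.0837 want 0.084 (array([625.7,  76. ]), array([23.2, 23.3]), 5.3) body (array([625. ,  75.8]), array([33.9, 31.5]), 88.7)
tub (0.6, 0.264)  top 0.0682 want 0.068 (array([599.3, 263.5]), array([54.9, 55. ]), 83.1) body (array([599.3, 263.5]), array([54.8, 55.1]), 82.9)
flat (0.448, 0.2405) long 148.8 top 0.0996 want 0.1 (array([447.6, 239.2]), array([27.8, 27.2]), 59.3) body (array([447.6, 239.1]), array([33.3, 63.9]), 58.9)
41.0167 0.5964596775636458
```

View pics/end.png

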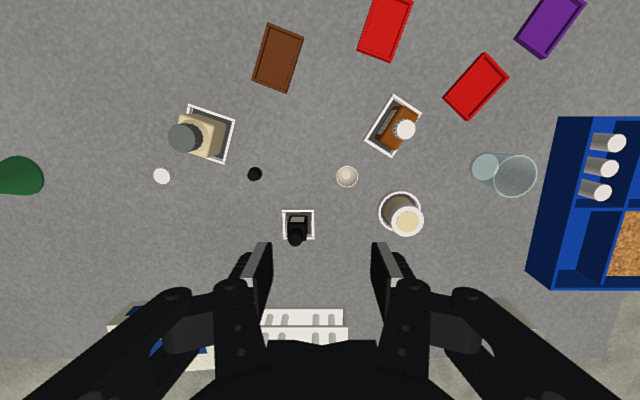

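All four stand in their recesses: square bottle (200,135), flat bottle (395,127), dropper (297,225) and tub (402,213). Their tops are at the expected heights, and the beaker (505,172) and flask (20,175) are still standing. Handing in.

```bash
python3 -c "
from plant import robot
print(robot.close_job(), robot.sense()['t'])"
```

```text
the job is handed in; nothing more can be done
the job is handed in; nothing more can be done
```

All four containers are standing upright in their matching white holders, and the job is handed in. The robot's clock read about 41 s at the last check, against the 99 s limit. I gripped each one at its cap or lid, turned the square bottle, dropper and flat bottle to line up with their recesses, and lowered each slowly until it touched the recess floor.

- **Position:** the last wrist-camera check put every container within about 1.5 mm of its holder's centre.
- **Height:** each top was within 0.5 mm of its expected height on the recess floor.
- **Alignment:** the square and flat bottles were within about 0.1° of their recesses, and the dropper within about 1.5°.
- **Glassware:** the beaker and flask still stood in the final picture. I judged that by eye and did not measure their positions again.

No check failed or disagreed. After hand-in, the robot's state could no longer be read, so I did not confirm the final second.

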